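Close up the chisel case

TASK

Pack up the chisel case on the bench: first push the upright yellow retaining flap down until it lies flat over the chisels, and only then push the open lid over until it is fully shut on the case. Just push with the fingers; pick nothing up, and leave the chisels, the sharpening stone and the other things on the bench where they lie.

Things in the scene. Friction and masses are not known exactly. Their poses are not given: they have to be found in the camera images.
- case: dark wooden chisel case fixed to the bench, 280 mm (its x) by 200 mm (its y) by 70 mm high, walls and floor 8 mm, open on top. Origin at the centre of its underside on the bench; z up. The lid is hinged along its +y wall, the flap along its -y wall; both hinge lines run along the case's x. It is turned by up to 0.5 rad from the world axes.
- lid (a joint): angle of the wooden lid in rad: 0 is fully shut (lying on the rim), about 1.57 upright; it starts open, at 1.6 to 1.85, leaning outwards to the case's +y. The hinge is stiff: the lid stays where it is left and takes at most about 4 N at its free edge to move, all the way down to a stop at 0.
- lid_hinge (a point): middle of the lid's hinge line, on the top of the case's +y wall, 70.5 mm above the bench. Its axes turn with the lid: -y runs across the lid from the hinge to the free edge, z is the lid's outward normal (up when shut), x along the hinge. The lid is a plate 280 mm long, 200 mm from hinge to free edge, its inner face at z = 0 and its outer face at z = 10 mm of this frame.
- lid_edge (a point): middle of the lid's free edge, on its outer face (the one that is on top when shut), 200 mm from the hinge; when shut it is 80 mm above the bench, over the case's -y wall. Same axes as lid_hinge.
- flap (a joint): angle of the yellow retaining flap in rad: 0 is folded flat inside the case over the chisels, about 1.57 upright; it starts at 1.4 to 1.65. The hinge is stiff: the flap stays where it is left and takes at most about 2 N near its free edge to move, down to a stop at 0.
- flap_hinge (a point): middle of the flap's hinge line, just inside the case's -y wall (90.5 mm from the case's middle), 52 mm above the bench. Its axes turn with the flap: y runs across the flap from the hinge to the free edge, z is the normal of the face to be pushed (up when folded down), x along the hinge. The flap is a plate 256 mm long, 100 mm from hinge to free edge, from z = 0 to 6 mm of this frame.
- flap_edge (a point): middle of the flap's free edge, on the face to be pushed (with a brass strip), 100 mm from the hinge; folded down it is 58 mm above the bench, 12 mm below the case's rim. Same axes as flap_hinge.
- chisel_1_mid (a point): centre of a red-handled wood chisel, 225 mm long, handle 22 mm square, blade 10 mm wide, lying along the case (blade towards the case's +x) on the case's floor under where the flap folds; top 30 mm above the bench. Loose; not to be moved.
- chisel_2_mid (a point): centre of a pale wooden-handled wood chisel, 225 mm long, handle 22 mm square, blade 16 mm wide, lying along the case (blade towards the case's +x) on the case's floor under where the flap folds; top 30 mm above the bench. Loose; not to be moved.
- chisel_3_mid (a point): centre of a red-handled wood chisel, 225 mm long, handle 22 mm square, blade 22 mm wide, lying along the case (blade towards the case's +x) on the case's floor under where the flap folds; top 30 mm above the bench. Loose; not to be moved.
- stone: grey sharpening stone, 160 x 50 x 25 mm, lying in the case beside the chisels near the lid's hinge; origin at the centre of its underside. Loose; not to be moved.
- hammer: hammer with pale 24 mm wooden handle, 275 mm long, 30 mm high, lying on the bench; head along its y, 100 mm wide; origin on the bench under the handle. Not to be moved.
- jar: upright round jar with brass cap, 60 mm across and 75 mm high; origin at the centre of its underside. Not to be moved.
- offcut: pale wooden block, 120 x 50 x 40 mm; origin at the centre of its underside. Not to be moved.
- brush: bench brush, red handle and blue bristles, 270 mm long, 50 mm wide and high, lying on the bench beyond the case; origin on the bench below it. Not to be moved.

How it is judged (in metres and radians):
On the way, in this order (a step that is already met when the one before it is completed fails the run):
1. the flap is folded flat (within 0.06 rad) while the lid is still open (over 1.0 rad) (value of joint flap below 0.06 rad and value of joint lid above 1 rad), for 0.2 s.
2. the lid is fully shut (within 0.04 rad) over the flat flap (value of joint flap below 0.06 rad and value of joint lid below 0.04 rad), for 0.2 s.
At the end, for the whole second after the job is handed in: The flap lies flat in the case (within 0.06 rad of its stop), the lid is shut on it (within 0.04 rad) and at rest, and the chisels, the stone, the hammer, the jar, the offcut and the brush are within 30 mm of where they started (all of step 2 and velocity of joint lid between -0.05 and 0.05 rad/s and distance of each of chisel_1_mid, chisel_2_mid, chisel_3_mid, stone, hammer, jar, offcut, brush from where it was at the start of the episode below 0.03 m); the robot touches nothing.
It fails at once if the lid is brought down (below 0.8 rad) while the flap still stands up (over 0.15 rad) (value of joint lid below 0.8 rad and value of joint flap above 0.15 rad).
It fails at once if a chisel, the stone or another bystander is lifted, carried or pushed more than 30 mm away (distance of any of chisel_1_mid, chisel_2_mid, chisel_3_mid, stone, hammer, jar, offcut, brush from where it was at the start of the episode above 0.03 m).
It fails at once if the jar is tipped over (angle between jar's own z axis and vertical above 0.5 rad).
It also fails if it takes over 54 s, if anything falls off the work surface, if the arm or the gripper's body presses on something with over 40 N, if the wrist force passes 120 N, or if a joint passes its speed limit or range.

ROBOT

A 6-joint arm with a two-finger parallel gripper is mounted at the origin on the work surface. World frame = base frame: x ahead of the robot, y to its left, z up, the work surface at z = 0. Lengths are in m, angles in degrees, forces in N, time in s.
With the tool pointing down it reaches from about 0.325 to 0.925 m from the base axis. Payload 3.1 kg.
Tool frame: the origin (TCP) lies at the centre of the arm's flange, where the gripper is bolted on; the fingertips stand 173 mm ahead of it and the grasp point (between the pads) lies 155 mm ahead of it; z points along the fingers, y is the line along which they close (so a half turn about z gives the same grasp; the last joint's range is limited). The gripper opens to 85 mm and grips with 20 to 120 N. Pads are 22 mm wide; open, the fingers measure 114 mm over their backs; the gripper's body (76 mm by 85 mm) begins 54 mm behind the grasp point. The pads swing forward as they close: fully open they stand 13 mm farther back than shut.
Start: joints at [70.692, 12.427, 92.441, -0, 75.132, -6.429], TCP at [0.139, 0.609, 0.405] pointing down, gripper open.
Joint ranges: [-157.48, 157.48], [-44.54, 120.13], [17.64, 146.25], [-64.5, 244.5], [7.68, 150.69], [-147.95, 147.95]. Speed limits (degrees/s): [159.86, 159.86, 180, 180, 180, 180].

INTERFACE

Orientations are given as [roll, pitch, yaw] about the fixed x, y, z axes, in that order (R = Rz(yaw) Ry(pitch) Rx(roll)).
In Python, from bench import * gives the robot as it stands. The module is installed in compiled form; this text tells all that it offers.
- The arm moves only by the shell command python3 -m jog 'ROWS' [FORCE]. ROWS is JSON, a list of rows, each an object of numbers: "claw": the opening, from -1 (shut) to 1 (fully open), so that 0 is half open; "x", "y", "z": the shift along the tool's x, y, z in cm; "turn": the turn about the tool's z in rad. In form: [{"claw": .., "x": .., "y": .., "z": .., "turn": ..}, ...]. A call has 1 to 12 rows; each row is the pose to reach, as a shift and turn from the pose commanded when the call began, along the tool's axes at that moment; what a row does not reach only later rows make up. A row lasts 1/8 s, in which the tool goes at most 62.5 mm and 10.7 degrees, less where a joint would pass 70% of its speed; a pose out of reach is approached as far as the arm can. A call with a gripper value outside its range is refused whole. The fingers move at their own pace and stop on an object; FORCE is the grip in N (left out, the last holds). Time passes only in rows, so rows that repeat a pose let the fingers close. It gives the time, the measured TCP pose, the force and the opening at its end, in the units of the state.
- observe(): the state, without advancing time (a new reading comes with each control period).
- read_camera(name): name is "scene" or "top"; returns a dict with "color" (384x512x3 uint8, red, green, blue), "range_z" (384x512 float32, m along the optical axis (not along the pixel's ray), 0 where there is no reading), "mtx" (3x3 intrinsics, pixels), "cam_to_world" (4x4, takes a point from camera to world coordinates). Camera axes: x right, y up, looking along -z (the intrinsics and any distortion apply to the point x, -y, -z); pixel columns grow to the right and rows downward; lengths in m; the calibration is good to about 2 mm. A picture is of the moment at which its call begins.
- sign_off(): hands the job in, once; it reports no verdict.
The state is a dict: "time_s": time; "q": joint angles; "dq": joint speeds; "tau": joint torques, N m; "tool_pos": TCP position; "ee_rot": TCP orientation; "wrist_force": force on the tool from outside, world axes, zero at the start; "torque": the same for the moment, N m; "grip_width": finger opening in m.
Only numpy, scipy, OpenCV 4.12 (cv2) and the standard library are available. Lean on these libraries where they do the work, as an engineer would, in place of code of your own. Each camera call takes 0.05 s, during which the arm holds its last target. There are 200 camera calls.

## Working session

There is one attempt and no reset: what is moved stays moved. The work goes in short steps, Python scripts to look and compute and a shell command to move; the robot and the scene stay as the last step left them, time stands still between calls to the robot, and variables do not carry over. Pictures are saved under pics/ and viewed, on a budget of 10 in all, crops included, one or two more only if the job needs it, and the job is handed in when it is done.

```bash
mkdir -p pics
cat > h.py <<'E'
from bench import *
import numpy as np, cv2
from scipy.spatial.transform import Rotation as R
def world(c):
    K=c["mtx"];d=c["range_z"];h,w=d.shape
    v,u=np.mgrid[:h,:w]
    p=np.stack([(u-K[0,2])/K[0,0]*d,-(v-K[1,2])/K[1,1]*d,-d],-1)
    T=c["cam_to_world"];return p@T[:3,:3].T+T[:3,3]
E
python3 - <<'E'
from h import *
a=read_camera("top");b=read_camera("scene")
np.save("top0.npy",world(a));np.save("scene0.npy",world(b))
cv2.imwrite("pics/top0.png",a["color"][:,:,::-1]);cv2.imwrite("pics/scene0.png",b["color"][:,:,::-1])
o=observe();print({k:np.round(v,3) for k,v in o.items()})
E
```

```text
{'time_s': np.float64(0.1), 'q': array([ 7.0692e+01,  1.2474e+01,  9.2521e+01, -1.0000e-03,  7.5131e+01,
       -6.4290e+00]), 'dq': array([ 0.006, -0.068, -0.125, -0.03 , -0.066, -0.179]), 'tau': array([-1.0000e-03, -3.9808e+01, -3.0497e+01, -0.0000e+00,  4.0000e-03,
       -0.0000e+00]), 'tool_pos': array([0.139, 0.609, 0.403]), 'ee_rot': array([-1.79874e+02, -1.30000e-02,  1.67121e+02]), 'wrist_force': array([-0.444, -0.883, -0.084]), 'torque': array([-0.039, -0.015,  0.033]), 'grip_width': np.float64(0.086)}
```

View pics/top0.png

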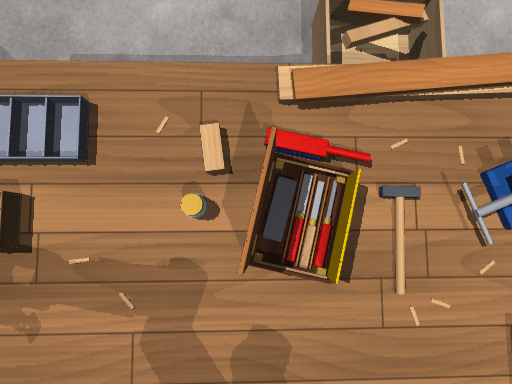

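View pics/scene0.png

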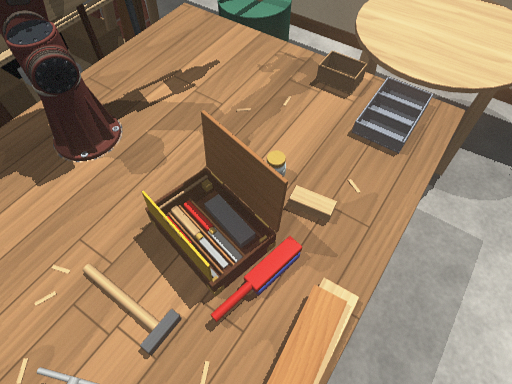

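The top view shows the yellow flap edge from (361,170) to (335,282) and the lid standing from (272,128) to (242,272). The jar is at (193,206), the brush at (320,148) and the hammer at (400,240). In the scene view, the lid leans towards the jar.

Run:
```python
from h import *
W=np.load("top0.npy");S=np.load("scene0.npy")
ct=cv2.imread("pics/top0.png")[:,:,::-1].astype(int);cs=cv2.imread("pics/scene0.png")[:,:,::-1].astype(int)
for n,u,v in [("jar",191,205),("offcut",212,145),("brushhead",300,142),("brushend",368,157),("hamhead",400,192),("hamend",401,290),("stone",281,210),("bench",450,340)]:
    print(n,W[v,u].round(3))
def yel(c,P):
    m=(c[:,:,0]>150)&(c[:,:,1]>140)&(c[:,:,2]<70)&(P[:,:,2]>.04);return P[m]
f=np.vstack([yel(ct,W)[:],yel(cs,S)]);near=W[200,345]
f=f[np.linalg.norm(f[:,:2]-near[:2],axis=1)<.25]
print("flap n",len(f),f.min(0).round(3),f.max(0).round(3))
# lid points from scene: inner face, z> .09
q=S.reshape(-1,3);f0=f[:,:2].mean(0)
d=q[:,:2]-f0
m=(q[:,2]>.09)&(np.linalg.norm(d,axis=1)<.36)&(np.linalg.norm(d,axis=1)>.12);L=q[m]
L=L[np.linalg.norm(L[:,:2]-W[205,191][:2],axis=1)>.05]
for nm,P in (("flap",f),("lid",L)):
    for k in range(4):
        c=np.median(P,0) if k==0 else P.mean(0)
        n=np.linalg.svd(P-c,full_matrices=False)[2][2];r=(P-c)@n
        P=P[abs(r)<max(.004,2.5*np.median(abs(r)))]
    n=n*np.sign(n[1]); ax=np.cross([0,0,1],n);ax/=np.linalg.norm(ax)
    print(nm,len(P),"c",P.mean(0).round(3),"n",n.round(3),"yaw",np.degrees(np.arctan2(-ax[1],-ax[0])).round(1),"tilt",np.degrees(np.arcsin(n[2])).round(1),"rms",r.std().round(4))
    s=P@-ax;print(" along",np.percentile(s,[.5,99.5]).round(3),"z",np.percentile(P[:,2],[.5,99.5]).round(3),"mid at top",P[P[:,2]>np.percentile(P[:,2],95)].mean(0).round(3))
```

```text
jar [0.583 0.213 0.076]
offcut [0.736 0.168 0.04 ]
brushhead [ 0.742 -0.053  0.05 ]
brushend [ 0.703 -0.226  0.049]
hamhead [ 0.616 -0.312  0.031]
hamend [ 0.368 -0.306  0.023]
stone [ 0.572 -0.005  0.032]
bench [ 0.237 -0.438 -0.   ]
flap n 347 [ 0.409 -0.174  0.147] [ 0.656 -0.109  0.155]
flap 347 c [ 0.533 -0.14   0.152] n [ 0.067  0.28  -0.958] yaw -13.4 tilt -73.3 rms 0.0013
 along [0.425 0.677] z [0.148 0.155] mid at top [ 0.528 -0.137  0.155]
lid 4044 c [0.588 0.049 0.193] n [ 0.233  0.97  -0.065] yaw -13.5 tilt -3.7 rms 0.0008
 along [0.413 0.69 ] z [0.092 0.271] mid at top [0.591 0.054 0.27 ]
```

```bash
python3 -m jog '[{"claw":-1,"z":-4},{"claw":-1,"z":-8},{"claw":-1,"x":-5,"y":-6,"z":-8},{"claw":-1,"x":-9,"y":-11,"z":-8},{"claw":-1,"x":-13,"y":-16,"z":-8},{"claw":-1,"x":-17,"y":-21,"z":-8},{"claw":-1,"x":-21,"y":-26,"z":-8},{"claw":-1,"x":-25,"y":-31,"z":-8},{"claw":-1,"x":-28,"y":-36,"z":-8},{"claw":-1,"x":-31,"y":-41,"z":-8},{"claw":-1,"x":-34,"y":-46,"z":-8},{"claw":-1,"x":-37,"y":-50,"z":-8}]' 40
python3 -m jog '[{"claw":-1,"x":-4,"y":-5},{"claw":-1,"x":-8,"y":-10},{"claw":-1,"x":-12,"y":-15},{"claw":-1,"x":-16,"y":-20},{"claw":-1,"x":-18,"y":-22},{"claw":-1,"x":-18,"y":-22}]'
```

```text
schema error: expected keys claw, x, y, z, turn
schema error: expected keys claw, x, y, z, turn
```

```bash
python3 -m jog '[{"claw":-1,"x":0,"y":0,"z":-4,"turn":0},{"claw":-1,"x":0,"y":0,"z":-8,"turn":0},{"claw":-1,"x":-5,"y":-6,"z":-8,"turn":0},{"claw":-1,"x":-9,"y":-11,"z":-8,"turn":0},{"claw":-1,"x":-13,"y":-16,"z":-8,"turn":0},{"claw":-1,"x":-17,"y":-21,"z":-8,"turn":0},{"claw":-1,"x":-21,"y":-26,"z":-8,"turn":0},{"claw":-1,"x":-25,"y":-31,"z":-8,"turn":0},{"claw":-1,"x":-28,"y":-36,"z":-8,"turn":0},{"claw":-1,"x":-31,"y":-41,"z":-8,"turn":0},{"claw":-1,"x":-34,"y":-46,"z":-8,"turn":0},{"claw":-1,"x":-37,"y":-50,"z":-8,"turn":0}]' 40
```

```text
time_s: 1.6
tool_pos: [0.3883, 0.0374, 0.4845]
ee_rot: [180.0, 0.0, 167.1]
wrist_force: [1.5, 0.8, -0.1]
grip_width: -0.0002
```

```bash
python3 -m jog '[{"claw":-1,"x":-3,"y":-5,"z":0,"turn":0},{"claw":-1,"x":-7,"y":-9,"z":0,"turn":0},{"claw":-1,"x":-11,"y":-13,"z":0,"turn":0},{"claw":-1,"x":-14,"y":-17,"z":0,"turn":0},{"claw":-1,"x":-17,"y":-20,"z":0,"turn":0},{"claw":-1,"x":-18,"y":-22,"z":0,"turn":0},{"claw":-1,"x":-18,"y":-22,"z":4,"turn":0},{"claw":-1,"x":-18,"y":-22,"z":8,"turn":0},{"claw":-1,"x":-18,"y":-22,"z":12,"turn":0},{"claw":-1,"x":-18,"y":-22,"z":16,"turn":0},{"claw":-1,"x":-18,"y":-22,"z":18.5,"turn":0},{"claw":-1,"x":-18,"y":-22,"z":18.5,"turn":0}]'
python3 - <<'E'
from h import *
o=observe();print(o["tool_pos"],o["wrist_force"])
a=read_camera("top");b=read_camera("scene")
cv2.imwrite("pics/1.png",np.hstack([a["color"][100:320,200:440],b["color"][100:320,80:320]])[:,:,::-1])
E
```

```text
time_s: 3.1
tool_pos: [0.5134, -0.214, 0.297]
ee_rot: [179.9, -0.4, 167.2]
wrist_force: [-0.0, -0.6, -0.4]
grip_width: 0.0002
[ 0.51337321 -0.21399623  0.29695892] [-0.04037834 -0.60331468 -0.43512799]
```

View pics/1.png

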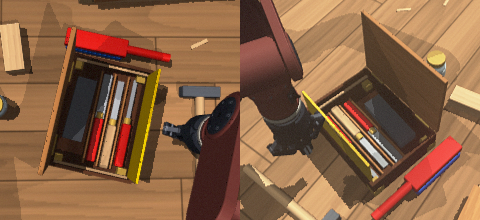

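```bash
python3 -m jog '[{"claw":-1,"x":0,"y":2.5,"z":0,"turn":0},{"claw":-1,"x":0,"y":4.5,"z":0,"turn":0},{"claw":-1,"x":0,"y":6,"z":0,"turn":0},{"claw":-1,"x":0,"y":7,"z":0,"turn":0},{"claw":-1,"x":0,"y":8.2,"z":0.1,"turn":0},{"claw":-1,"x":0,"y":9.4,"z":0.5,"turn":0},{"claw":-1,"x":0,"y":10.5,"z":1.2,"turn":0},{"claw":-1,"x":0,"y":11.5,"z":2,"turn":0},{"claw":-1,"x":0,"y":12.3,"z":3,"turn":0},{"claw":-1,"x":0,"y":12.9,"z":4.1,"turn":0},{"claw":-1,"x":0,"y":13.3,"z":5.2,"turn":0},{"claw":-1,"x":0,"y":13.4,"z":5.8,"turn":0}]'
python3 - <<'E'
from h import *
o=observe();print(o["tool_pos"],o["wrist_force"])
E
```

```text
time_s: 4.7
tool_pos: [0.5444, -0.0841, 0.2403]
ee_rot: [180.0, -0.1, 167.1]
wrist_force: [0.3, 1.7, 1.6]
grip_width: -0.0001
[ 0.54439016 -0.08414989  0.2403154 ] [0.266273   1.66112012 1.64943475]
```

```bash
python3 -m jog '[{"claw":-1,"x":0,"y":0,"z":0.5,"turn":0},{"claw":-1,"x":0,"y":0,"z":1,"turn":0},{"claw":-1,"x":0,"y":0,"z":1.3,"turn":0},{"claw":-1,"x":0,"y":0,"z":1.3,"turn":0},{"claw":-1,"x":0,"y":0,"z":1.3,"turn":0}]'
```

```text
time_s: 5.32
tool_pos: [0.545, -0.0847, 0.2313]
ee_rot: [-180.0, -0.1, 167.1]
wrist_force: [-6.4, 1.3, 16.5]
grip_width: -0.0001
```

```bash
python3 -m jog '[{"claw":-1,"x":0,"y":0,"z":-4,"turn":0},{"claw":-1,"x":0,"y":0,"z":-9,"turn":0},{"claw":-1,"x":0,"y":0,"z":-14,"turn":0},{"claw":-1,"x":0,"y":0,"z":-19,"turn":0},{"claw":-1,"x":0,"y":0,"z":-24,"turn":0},{"claw":-1,"x":0,"y":0,"z":-28,"turn":0},{"claw":-1,"x":0,"y":0,"z":-28,"turn":0},{"claw":-1,"x":0,"y":5,"z":-28,"turn":0},{"claw":-1,"x":0,"y":10,"z":-28,"turn":0},{"claw":-1,"x":0,"y":15,"z":-28,"turn":0},{"claw":-1,"x":0,"y":20,"z":-28,"turn":0},{"claw":-1,"x":0,"y":23.5,"z":-28,"turn":0}]'
python3 - <<'E'
from h import *
a=read_camera("top");b=read_camera("scene")
cv2.imwrite("pics/2.png",np.hstack([a["color"][80:320,160:430],b["color"][100:340,80:350]])[:,:,::-1])
for n,c in(("top",a),("scene",b)):
    W=world(c);k=c["color"].astype(int);m=(k[:,:,0]>140)&(k[:,:,1]>130)&(k[:,:,2]<80)&(W[:,:,2]>.02)&(abs(W[:,:,0]-.55)<.2)&(W[:,:,1]<.1)
    P=W[m];e=P[:,:2]@[.233,.972]; print(n,len(P),"z",np.percentile(P[:,2],[1,50,99]).round(4),"ey",np.percentile(e,[1,99]).round(3))
    if len(P)>30:print(np.polyfit(e,P[:,2],1))
E
```

```text
time_s: 6.82
tool_pos: [0.5972, 0.1463, 0.506]
ee_rot: [-179.9, -0.2, 167.2]
wrist_force: [-1.0, -0.6, 0.3]
grip_width: 0.0001
top 2388 z [0.0543 0.0579 0.2703] ey [-0.011  0.195]
[0.81158047 0.03034607]
scene 2110 z [0.0546 0.0579 0.0692] ey [-0.014  0.084]
[-0.00518492  0.05818883]
```

View pics/2.png

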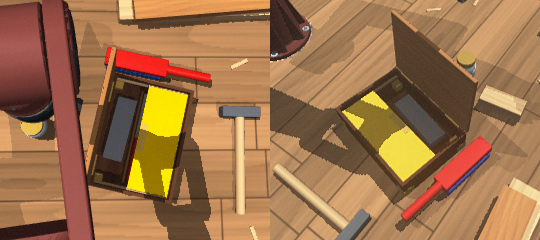

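The flap lies flat: z is about 58 mm with no slope. The lid is still open and nothing else has moved, so I go down behind the lid next.

```bash
python3 -m jog '[{"claw":-1,"x":0,"y":0,"z":3,"turn":0},{"claw":-1,"x":0,"y":0,"z":6.5,"turn":0},{"claw":-1,"x":0,"y":0,"z":9.8,"turn":0},{"claw":-1,"x":0,"y":0,"z":9.8,"turn":0},{"claw":-1,"x":0,"y":-3,"z":9.8,"turn":0},{"claw":-1,"x":0,"y":-5.5,"z":9.8,"turn":0},{"claw":-1,"x":0,"y":-7,"z":9.8,"turn":0},{"claw":-1,"x":0,"y":-8,"z":9.7,"turn":0},{"claw":-1,"x":0,"y":-9.4,"z":9.7,"turn":0},{"claw":-1,"x":0,"y":-10.8,"z":9.7,"turn":0},{"claw":-1,"x":0,"y":-12.3,"z":9.8,"turn":0},{"claw":-1,"x":0,"y":-13.7,"z":10.2,"turn":0}]'
```

```text
time_s: 8.43
tool_pos: [0.5664, 0.0099, 0.4067]
ee_rot: [-180.0, -0.0, 167.1]
wrist_force: [-0.2, 2.2, 2.8]
grip_width: -0.0001
```

```bash
python3 -m jog '[{"claw":-1,"x":0,"y":-1.4,"z":0.4,"turn":0},{"claw":-1,"x":0,"y":-2.7,"z":1,"turn":0},{"claw":-1,"x":0,"y":-4,"z":1.8,"turn":0},{"claw":-1,"x":0,"y":-5.2,"z":2.6,"turn":0},{"claw":-1,"x":0,"y":-6.3,"z":3.5,"turn":0},{"claw":-1,"x":0,"y":-7.8,"z":5.1,"turn":0},{"claw":-1,"x":0,"y":-9.1,"z":6.7,"turn":0},{"claw":-1,"x":0,"y":-10.2,"z":8.6,"turn":0},{"claw":-1,"x":0,"y":-11,"z":10.6,"turn":0},{"claw":-1,"x":0,"y":-11.5,"z":12.2,"turn":0},{"claw":-1,"x":0,"y":-11.7,"z":13.5,"turn":0},{"claw":-1,"x":0,"y":-11.7,"z":14,"turn":0}]'
```

```text
time_s: 9.93
tool_pos: [0.54, -0.103, 0.2652]
ee_rot: [180.0, -0.2, 167.1]
wrist_force: [-0.1, -0.2, 0.7]
grip_width: 0.0004
```

```bash
python3 -m jog '[{"claw":-1,"x":0,"y":0,"z":0.6,"turn":0},{"claw":-1,"x":0,"y":0,"z":1.2,"turn":0},{"claw":-1,"x":0,"y":0,"z":1.5,"turn":0},{"claw":-1,"x":0,"y":0,"z":1.5,"turn":0},{"claw":-1,"x":0,"y":0,"z":1.5,"turn":0}]'
```

```text
time_s: 10.55
tool_pos: [0.5409, -0.103, 0.2539]
ee_rot: [-180.0, -0.0, 167.1]
wrist_force: [-5.8, 0.5, 12.1]
grip_width: 0.0001
```

The tip stopped at z = 0.081 m with 12 N on it, so the lid is on its stop. I now back off and check.

```bash
python3 -m jog '[{"claw":-1,"x":0,"y":0,"z":-3,"turn":0},{"claw":-1,"x":0,"y":0,"z":-8,"turn":0},{"claw":-1,"x":0,"y":0,"z":-13,"turn":0},{"claw":-1,"x":0,"y":0,"z":-18,"turn":0},{"claw":-1,"x":0,"y":5,"z":-23,"turn":0},{"claw":-1,"x":0,"y":10,"z":-23,"turn":0},{"claw":-1,"x":0,"y":15,"z":-23,"turn":0},{"claw":-1,"x":0,"y":20,"z":-23,"turn":0},{"claw":-1,"x":0,"y":25,"z":-23,"turn":0},{"claw":-1,"x":0,"y":29,"z":-23,"turn":0},{"claw":-1,"x":0,"y":29,"z":-23,"turn":0}]'
python3 - <<'E'
from h import *
a=read_camera("top");b=read_camera("scene")
cv2.imwrite("pics/3.png",np.hstack([a["color"][80:320,160:430],b["color"][100:340,80:350]])[:,:,::-1])
print(observe()["wrist_force"],observe()["dq"])
for c in(a,b):
    W=world(c).reshape(-1,3);x=W[:,:2]@[.972,-.233]-.5515;y=W[:,:2]@[.233,.972]-.0766
    m=(abs(x)<.12)&(abs(y)<.09)&(W[:,2]<.15)&(W[:,2]>.03)
    print(m.sum(),np.percentile(W[m,2],[1,50,99]).round(4),np.polyfit(y[m],W[m,2],1).round(4))
W0=np.load("top0.npy");W1=world(a)
for n,u,v in [("offcut",212,145),("brushhead",300,142),("brushend",368,157),("hamhead",400,192),("hamend",401,290)]:print(n,W0[v,u].round(3),W1[v,u].round(3))
E
```

```text
time_s: 11.92
tool_pos: [0.6052, 0.1826, 0.4811]
ee_rot: [179.9, -0.0, 167.4]
wrist_force: [-0.4, -0.8, -0.6]
grip_width: 0.0001
[-0.50947772 -1.13287088  0.50001518] [-1.6209279  -0.66171162  0.42274086 -0.04982627 -0.0204246   0.04581144]
7591 [0.0772 0.0807 0.0842] [0.0008 0.0807]
6076 [0.0774 0.0806 0.0841] [0.0003 0.0806]
offcut [0.736 0.168 0.04 ] [0.736 0.168 0.039]
brushhead [ 0.742 -0.053  0.05 ] [ 0.741 -0.053  0.052]
brushend [ 0.703 -0.226  0.049] [ 0.703 -0.225  0.05 ]
hamhead [ 0.616 -0.312  0.031] [ 0.616 -0.312  0.031]
hamend [ 0.368 -0.306  0.023] [ 0.368 -0.307  0.021]
```

View pics/3.png

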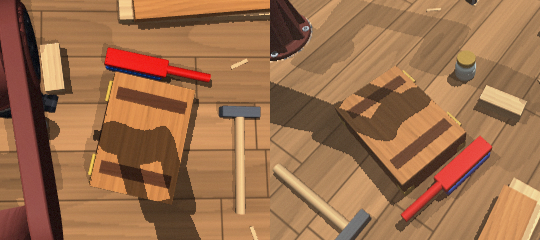

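The lid is shut and level: z is 80.6 mm and the slope is under 0.001. The jar stands at (465,65) in the right half. The hammer, offcut and brush have not moved, and the arm is clear of everything.

```bash
python3 -c "
from bench import *
sign_off()"
```

```text
the job is handed in; nothing more can be done
```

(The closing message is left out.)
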